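# Click the floor head back onto a repaired stick vacuum

### The arm

A 6-joint arm with a two-finger parallel gripper is mounted at the origin on the work surface. World frame = base frame: x ahead of the robot, y to its left, z up, the work surface at z = 0. Lengths are in m, angles in rad, forces in N, time in s.
With the tool pointing down it reaches from about 0.275 to 0.725 m from the base axis. Payload 15.9 kg.
Tool frame: the origin (TCP) lies midway between the tips of the shut fingers; the grasp point (between the pads) lies 19 mm behind it; z points along the fingers, y is the line along which they close (so a half turn about z gives the same grasp; the last joint's range is limited). The gripper opens to 85 mm and grips with 20 to 120 N. Pads are 22 mm wide; open, the fingers measure 114 mm over their backs; the gripper's body (76 mm by 85 mm) begins 54 mm behind the grasp point. The pads swing forward as they close: fully open they stand 13 mm farther back than shut.
Start: joints at [-1.269, 0.213, -0.034, 1.323, 0, 1.571], TCP at [0.149, -0.477, 0.231] pointing down, gripper open.
Joint ranges: [-2.98, 2.98], [-0.74, 1.72], [-1.14, 1.35], [-2.1, 2.04], [-1.57, 1.44], [-3.14, 3.14]. Speed limits (rad/s): [1.89, 1.89, 2.39, 2.57, 3.14, 3.14].

### API

Orientations are given as [roll, pitch, yaw] about the fixed x, y, z axes, in that order (R = Rz(yaw) Ry(pitch) Rx(roll)).
In Python, from bench import get_state, read_camera, sign_off gives the robot as it stands.
- The arm moves only by the tool play_rows, never from a script. Its argument "moves" is a list of rows, each an object of numbers: "dx", "dy", "dz": the shift along the tool's x, y, z in mm; "yaw": the turn about the tool's z in degrees. A call has 1 to 5 rows; each row shifts and turns the commanded pose from where the row before left it, along the tool's axes as they then stand; what a row does not reach is not made up. A row lasts 1/12 s, in which the tool goes at most 41.7 mm and 7.16 degrees, less where a joint would pass 70% of its speed; a pose out of reach is approached as far as the arm can. A call with a gripper value outside its range is refused whole. "hand" is the finger opening in mm, from 0 to 85.4, set as the call begins (left out, the last holds). The fingers move at their own pace and stop on an object; "newtons" is the grip in N (left out, the last holds). Time passes only in rows, so rows that do not move let the fingers close. It gives the time, the measured TCP pose, the force, the opening and the grip force at its end, in the units of the state.
- get_state(): the state, without advancing time (a new reading comes with each control period).
- read_camera(name): name is "scene" or "top"; returns a dict with "color" (384x512x3 uint8, red, green, blue), "depth" (384x512 float32, m along the optical axis (not along the pixel's ray), 0 where there is no reading), "fov_y" (degrees; the focal length in pixels is half the picture's height over the tangent of half this angle, whatever the lens; pixels are square), "cx", "cy" (the principal point, pixels), "k1" (the pictures are not rectified: a ray, as slopes to the right and down, at radius r is drawn at 1 + k1 r^2 times it, then the intrinsics apply), "extrinsics" (4x4, takes a point from world to camera coordinates). Camera axes: x right, y down, z forward; pixel columns grow to the right and rows downward; lengths in m; the calibration is good to about 2 mm. A picture is of the moment at which its call begins.
- sign_off(): hands the job in; it is judged then, once.
The state is a dict: "time": time; "q": joint angles; "joint_velocities": joint speeds; "joint_efforts": joint torques, N m; "position": TCP position; "tcp_rot": TCP orientation; "wrist_force": force on the tool from outside, world axes, zero at the start; "wrist_torque": the same for the moment, N m; "grip_width": finger opening in m; "finger_force": force on a finger pad.
Only numpy, scipy, OpenCV 4.12 (cv2) and the standard library are available. Lean on these libraries where they do the work, as an engineer would, in place of code of your own. Each camera call takes 0.05 s, during which the arm holds its last target. There are 200 camera calls.

### The job

Put the floor head back on the repaired stick vacuum: fold the head's raised neck down flat, line the head up with the wand that is strapped to the bench, and push the neck onto the wand's end, fully home, until the orange spring button clicks up through the hole in the neck. Let go and leave the head sitting flat on the bench, without disturbing the multimeter, the induction coil, the crevice tool or the screwdriver lying around it.

Things in the scene. Friction and masses are not known exactly. Their poses are not given: they have to be found in the camera images.
- wand_end (a point): Tip of the wand's stub, on its axis, 30 mm above the bench; fixed and level. x axis: from the tip along the stub into the wand; z up. The black stub is 32 mm in diameter with a rounded nose (full diameter 16 mm behind the tip) and 48 mm long; it ends at a black collar 44 mm in diameter, where the neck comes home.
- wand: Stick vacuum lying fixed on the bench: stub, collar, aluminium tube 38 mm thick strapped in two wooden blocks (100 mm wide, 26 mm high, the first from 105 mm behind the tip), then clear dust bin and motor up to 600 mm behind the tip and 185 mm high. Origin on the bench under the stub's tip; x axis into the wand.
- button_top (a point): Top of the orange spring button, a round-topped pin 7.6 mm in diameter on the upper side of the stub, 25 mm behind the stub's tip, standing 6 mm proud of the stub when out.
- button (a joint): How far the spring button is pressed into the stub: 0 out, 0.0065 m fully in. It takes about 2 N to start moving and 6 N fully in; the neck's sloped mouth presses it in by itself, which takes 10 to 15 N of push on the head in all.
- head_mid (a point): Centre of the loose floor head's body (half-way up, 21 mm above its underside). The head is 246 mm wide (its y), 93 mm deep (its x: body from -47 to +46 mm), 40 to 55 mm high, black with a clear roller cover on its front half, about 0.8 kg in all, and slides flat on the bench. x axis: level, from its front bumper towards its neck; z up.
- head_front (a point): Middle of the head's front bumper, the flat upright rubber face at the side away from the neck (240 mm wide, 4 to 32 mm above the bench), 21 mm above the bench; axes as head_mid. A good place to push.
- neck_hinge (a point): Middle of the hinge on which the neck swings up and down, 62 mm from head_mid along the head's x axis and 30 mm above the bench; axes as head_mid. Two yoke arms and two small wheels stand beside it, out to 59 mm each side.
- neck (a joint): Angle of the neck above level, rad: 0 lying flat (a firm stop), up to 1.2 raised. Friction holds it where it is left; about 2 N pressed down near its mouth swings it.
- neck_grip (a point): On the axis of the neck, 65 mm from the hinge. The neck is a stiff pale grey tube, outside 39 mm in diameter, bore 34.4 mm, which starts 38 mm from the hinge and ends with its open mouth 120 mm from it. x axis: along the neck from hinge to mouth. When flat its axis is 30 mm above the bench.
- neck_mouth (a point): Centre of the neck's open mouth, 120 mm from the hinge on the neck's axis; x axis: along the neck, outwards. On its upper side the mouth has a sloped lip, rising to 25 mm above the axis, that rides over the button.
- neck_hole (a point): Centre of the button hole (11 mm long) in the upper side of the neck, 22 mm back from the mouth and 20 mm above the neck's axis. When the neck is home the button stands in it, the mouth being 47 mm (at most 48) past the stub's tip.
- multimeter: Red multimeter, 190 x 90 x 45 mm, lying on the bench; origin under its centre. Leave alone.
- coil: Black and copper induction coil disc, 200 mm across, 16 mm high; origin under its centre. Leave alone.
- crevice_tool: Black crevice tool, 225 x 35 x 35 mm, its x along its length; origin under it near the middle. Leave alone.
- screwdriver: Screwdriver about 200 mm long, lying on the bench. Leave alone.
- head: The floor head as a whole; origin on the bench under head_mid, axes as head_mid. Around the work, fixed or out of the way: an opened hob 58 mm high at the far left of the bench (beyond y = 0.42 m), a tray of screws and a tool case near the right corner.

How it is judged:
By the outcome, as a careful person would: the job done as asked, in the order asked, and still so for the second after the job is handed in, with the robot touching nothing.
It also fails if it takes over 64 s, if anything falls off the work surface, if the arm or the gripper's body presses on something with over 40 N, if the wrist force passes 120 N, or if a joint passes its speed limit or range.

## Working session

There is one attempt and no reset: what is moved stays moved. The work goes in short steps, Python scripts to look and compute and a tool call to move; the robot and the scene stay as the last step left them, time stands still between calls to the robot, and variables do not carry over. Pictures are saved under pics/ and viewed, at most 10 in all, crops included, and the job is handed in when it is done.

Besides the shell and the picture viewer there is one more tool, called after ">>>" as name([rows], argument=value, ...), one row to a line, values as JSON. play_rows: Moves the arm, as the interface text tells. Its arguments: {"type":"object","properties":{"moves":{"type":"array","items":{"type":"object","properties":{"dx":{"type":"number"},"dy":{"type":"number"},"dz":{"type":"number"},"yaw":{"type":"number"}}}},"hand":{"type":"number"},"newtons":{"type":"number"}},"required":["moves"]}

```bash
mkdir -p pics
cat > h.py <<'E'
import numpy as np, cv2
from bench import get_state, read_camera, sign_off
def cloud(c):
    h,w=c['depth'].shape; f=h/2/np.tan(np.radians(c['fov_y'])/2)
    v,u=np.mgrid[0:h,0:w].astype(float)
    K=np.array([[f,0,c['cx']],[0,f,c['cy']],[0,0,1]])
    p=cv2.undistortPoints(np.stack([u.ravel(),v.ravel()],1)[:,None],K,np.array([c['k1'],0,0,0.]))[:,0]
    d=c['depth'].ravel(); P=np.c_[p*d[:,None],d]
    E=c['extrinsics']; W=(P-E[:3,3])@E[:3,:3]
    W[d==0]=np.nan
    return W.reshape(h,w,3)
E
python3 - <<'E'
from h import *
for n in('scene','top'):
    c=read_camera(n); cv2.imwrite(f'pics/{n}0.png',cv2.resize(c['color'][:,:,::-1],(768,576)))
    np.savez(f'{n}0.npz',W=cloud(c),c=c['color']); print(n,c['fov_y'],c['k1'],c['extrinsics'].round(2).tolist())
s=get_state(); print(s)
E
```

```text
scene 52.53407328556925 -0.09051838466793727 [[0.8, 0.59, 0.01, -0.46], [0.4, -0.53, -0.75, -0.16], [-0.44, 0.61, -0.66, 1.18], [0.0, 0.0, 0.0, 1.0]]
top 50.91310725274315 -0.01795358884045271 [[-0.02, -1.0, 0.01, 0.02], [-0.99, 0.02, -0.14, 0.55], [0.14, -0.01, -0.99, 1.14], [0.0, 0.0, 0.0, 1.0]]
{'time': 0.1, 'q': array([-1.26900075e+00,  2.13321121e-01, -3.49555154e-02,  1.32353604e+00,
       -1.55245370e-05,  1.57080687e+00]), 'joint_velocities': array([ 5.14906176e-04, -2.30632244e-04,  1.06578590e-03,  5.87430237e-04,
        8.61766425e-05,  3.42599300e-04]), 'joint_efforts': array([ 1.92383908e-03, -6.87256336e+01,  4.87799621e+01,  1.24058663e-02,
        2.32914290e-04, -2.06892423e-05]), 'position': array([ 0.14852163, -0.4771105 ,  0.23087479]), 'tcp_rot': array([-3.14057630e+00,  1.55352399e-05,  3.01785055e-01]), 'wrist_force': array([-0.62054236,  0.46078911, -0.47949779]), 'wrist_torque': array([ 0.03436427, -0.03105561, -0.00780607]), 'finger_force': 0.0, 'grip_width': 0.08532961513577407}
```

View pics/top0.png

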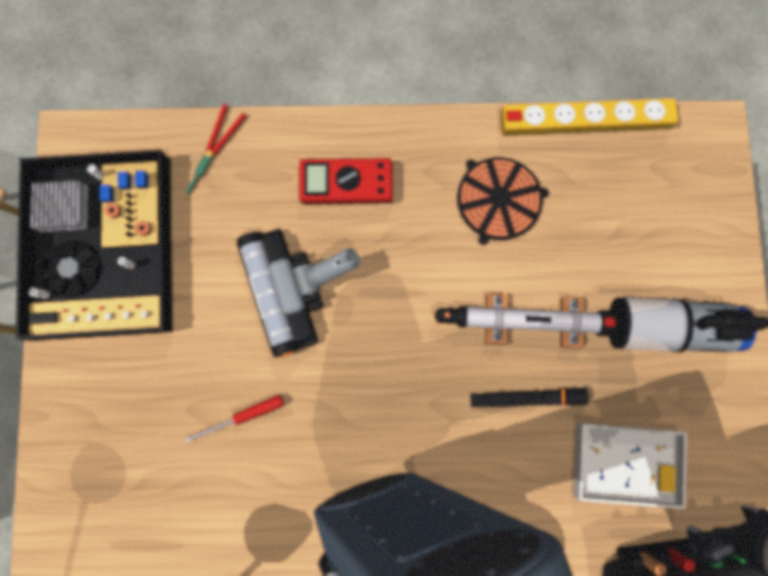

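View pics/scene0.png

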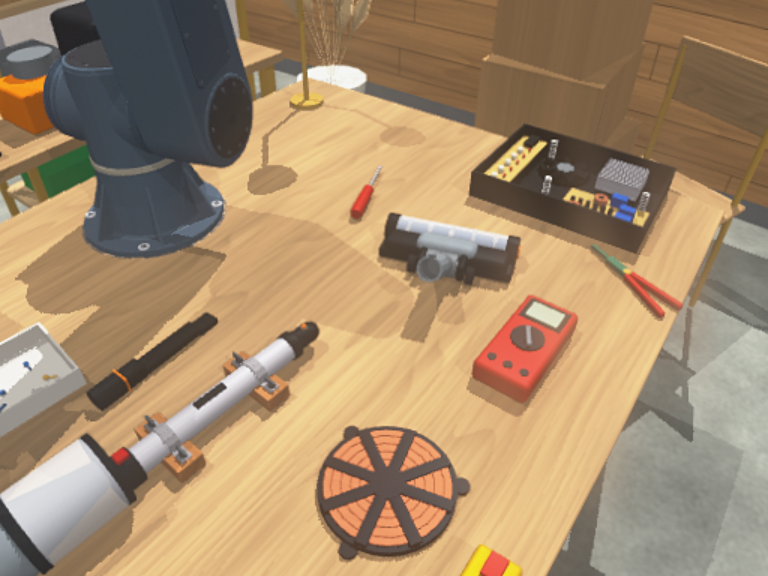

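The top view shows the wand stub tip at about (437,315), pointing image-left (+y). The head body is centred near (278,292), with its neck raised and its mouth at about (350,258). Next I measure both.

Run:
```python
from h import *
A=np.load('top0.npz');W=A['W'];C=A['c'].astype(int)
S=np.load('scene0.npz')['W']
def at(u,v): return W[int(v/1.5),int(u/1.5)].round(3)
for n,p in dict(tip=(440,315),stub=(450,315),collar=(458,316),tube=(480,317),tube2=(590,320),mouth=(350,258),hinge=(305,280),head=(278,292),mm=(346,180),coil=(500,198),crev=(530,397),table=(400,420)).items(): print(n,at(*p))
T=W.reshape(-1,3);U=S.reshape(-1,3)
# wand
for nm,Q in(('top',T),('scene',U)):
  t0=at(440,315)
  m=(abs(Q[:,0]-t0[0])<.03)&(Q[:,1]<t0[1]+.03)&(Q[:,1]>t0[1]-.25)&(Q[:,2]>.012)
  q=Q[m]; print(nm,'wand ymax',np.sort(q[:,1])[-5:].round(4))
  for y in np.arange(t0[1]+.01,t0[1]-.22,-.012):
    k=q[abs(q[:,1]-y)<.006]
    if len(k)>3: 
      r=k[k[:,2]>.02]; print(round(y,3),len(k),'x',k[:,0].min().round(4),k[:,0].max().round(4),'zmax',np.percentile(k[:,2],95).round(4), 'xtop',k[k[:,2]>k[:,2].max()-.003][:,0].mean().round(4))
# head
h0=at(278,292)
for nm,Q in(('top',T),('scene',U)):
  q=Q[(np.hypot(Q[:,0]-h0[0],Q[:,1]-h0[1])<.23)&(Q[:,2]>.012)&(Q[:,1]<.41)&(Q[:,0]<h0[0]+.14)]
  print(nm,len(q),cv2.minAreaRect((q[:,:2]*1000).astype(np.float32)), q.min(0).round(3),q.max(0).round(3))
  np.save(nm+'_head.npy',q)
```

```text
tip [ 0.496 -0.077  0.043]
stub [ 0.495 -0.098  0.044]
collar [ 0.495 -0.112  0.045]
tube [ 0.49  -0.154  0.05 ]
tube2 [ 0.481 -0.366  0.05 ]
mouth [0.606 0.094 0.069]
hinge [0.568 0.181 0.057]
head [0.547 0.235 0.048]
mm [0.768 0.102 0.047]
coil [ 0.734 -0.209  0.02 ]
crev [ 0.337 -0.25   0.018]
table [ 0.295  0.004 -0.001]
top wand ymax [-0.0692 -0.0691 -0.0689 -0.0689 -0.0687]
-0.067 15 x 0.485 0.5076 zmax 0.0435 xtop 0.4964
-0.079 43 x 0.4814 0.5107 zmax 0.0474 xtop 0.4962
-0.091 45 x 0.4809 0.5107 zmax 0.0513 xtop 0.4957
-0.103 46 x 0.481 0.5106 zmax 0.0482 xtop 0.4933
-0.115 62 x 0.4725 0.514 zmax 0.0551 xtop 0.4955
-0.127 57 x 0.472 0.5122 zmax 0.0542 xtop 0.4955
-0.139 52 x 0.4746 0.5097 zmax 0.0512 xtop 0.495
-0.151 53 x 0.4742 0.5095 zmax 0.0528 xtop 0.4882
-0.163 56 x 0.467 0.5093 zmax 0.0512 xtop 0.4892
-0.175 88 x 0.4663 0.5259 zmax 0.0504 xtop 0.4928
-0.187 86 x 0.4679 0.5248 zmax 0.0526 xtop 0.4899
-0.199 73 x 0.4676 0.5245 zmax 0.0533 xtop 0.4875
-0.211 66 x 0.4683 0.5245 zmax 0.0525 xtop 0.489
-0.223 53 x 0.4697 0.5055 zmax 0.0525 xtop 0.4864
-0.235 53 x 0.4667 0.501
[... 889 characters left out ...]
6 x 0.4757 0.5252 zmax 0.0497 xtop 0.4884
-0.223 98 x 0.4748 0.5075 zmax 0.0506 xtop 0.4885
-0.235 107 x 0.4735 0.5074 zmax 0.0504 xtop 0.4886
-0.247 106 x 0.4732 0.5055 zmax 0.0526 xtop 0.4859
-0.259 104 x 0.4726 0.5045 zmax 0.0524 xtop 0.4866
-0.271 110 x 0.4715 0.5057 zmax 0.0522 xtop 0.4857
-0.283 113 x 0.4716 0.5053 zmax 0.0526 xtop 0.4849
-0.295 117 x 0.4688 0.5031 zmax 0.0516 xtop 0.4846
top 3725 ((513.365966796875, 261.2640075683594), (240.48992919921875, 358.9497985839844), 59.52347946166992) [0.318 0.076 0.012] [0.68  0.322 0.119]
scene 3036 ((493.71075439453125, 240.29843139648438), (240.06256103515625, 351.55975341796875), 68.2837142944336) [0.318 0.071 0.012] [0.681 0.306 0.116]
```

```bash
cat > fit.py <<'E'
from h import *
from scipy.optimize import least_squares
def wand(Q):
    Q=Q[np.isfinite(Q).all(1)]
    def sel(y0,y1,w): 
        return Q[(Q[:,1]>y0)&(Q[:,1]<y1)&(abs(Q[:,0]-.495-.063*(Q[:,1]+.09))<w)&(Q[:,2]>.03)]
    a=sel(-.158,-.13,.022);b=sel(-.30,-.23,.022);s=sel(-.11,-.1,.018);s2=sel(-.086,-.085+.0,.018)
    P=np.r_[a,b,s]; R=np.r_[np.full(len(a)+len(b),.019),np.full(len(s),.016)]
    def res(p): return np.hypot((P[:,0]-p[0]-p[1]*(P[:,1]+.07))*np.cos(p[1]),P[:,2]-p[2])-R
    r=least_squares(res,[.496,.063,.03],loss='soft_l1',f_scale=.001); return r.x,np.sqrt(np.mean(r.fun**2)),len(P)
def neck(N,g):  # hinge x,y,heading, tilt ; axis from hinge at z .03
    def res(p):
        d=np.array([np.cos(p[2])*np.cos(p[3]),np.sin(p[2])*np.cos(p[3]),np.sin(p[3])])
        v=N-np.array([p[0],p[1],.030]); t=v@d
        return np.linalg.norm(v-t[:,None]*d,axis=1)-.0195
    r=least_squares(res,g,loss='soft_l1',f_scale=.001); return r.x,np.sqrt(np.mean(r.fun**2))
def bumper(q,hd,c):  # extents of body in heading frame
    d=np.array([np.cos(hd),np.sin(hd)]);n=np.array([-d[1],d[0]]); v=q[:,:2]-c
    return v@d,v@n
E
python3 - <<'E'
from fit import *
for n in('top','scene'):
    Q=np.load(n+'0.npz')['W'].reshape(-1,3); print(n,'wand',wand(Q))
    q=np.load(n+'_head.npy')
    q=q[(q[:,0]>.41)&(q[:,1]>.06)]
    c,(sz),ang=cv2.minAreaRect((q[(q[:,2]<.06)][:,:2]*1000).astype(np.float32)); print(c,sz,ang)
    # table bench height offset
    B=Q[(abs(Q[:,0]-.4)<.03)&(abs(Q[:,1]-.05)<.05)]; print('bench z',np.nanmedian(B[:,2]))
    # neck pts
    hz=q[(q[:,2]>.062)]; print('high pts',len(hz),hz.min(0).round(3),hz.max(0).round(3))
    d0=np.array([.3,-.95]); m=q[(np.abs((q[:,:2]-[.57,.175])@np.array([.95,.3]))<.03)]
    for g in ([.56,.18,-1.2,.5],):
        p=np.array(g)
        for it in range(6):
            d=np.array([np.cos(p[2])*np.cos(p[3]),np.sin(p[2])*np.cos(p[3]),np.sin(p[3])])
            v=q-np.array([p[0],p[1],.03]); t=v@d; rr=np.linalg.norm(v-t[:,None]*d,axis=1)
            N=q[(t>.045)&(t<.112)&(rr<.03)&(rr>.0175)]
            p,e=neck(N,p)
        print('neck',p.round(4),e,len(N),'tmax',np.sort(t[rr<.025])[-5:].round(3))
E
```

```text
top wand (array([0.49779029, 0.07078987, 0.0312665 ]), np.float64(0.0020264162369474014), 471)
(563.9696044921875, 198.41473388671875) (249.83065795898438, 184.68951416015625) 17.939268112182617
bench z 0.0005650132768466516
high pts 459 [0.561 0.076 0.062] [0.62  0.178 0.119]
neck [ 0.5702  0.1843 -1.2583  0.5936] 0.0011541514247912187 257 tmax [0.123 0.123 0.123 0.123 0.123]
scene wand (array([0.49734658, 0.0661338 , 0.03145266]), np.float64(0.0013483240064406058), 817)
(568.9338989257812, 191.0426025390625) (250.15110778808594, 171.5227508544922) 18.244901657104492
bench z -0.0004965227796696521
high pts 216 [0.568 0.071 0.062] [0.621 0.171 0.116]
neck [ 0.5709  0.1824 -1.248   0.5708] 0.0008360954520408866 145 tmax [0.124 0.124 0.125 0.125 0.126]
```

```bash
cat > plan.py <<'E'
from h import *
import sys
# usage: plan.py x y z yaw_deg N   (world target in m; prints tool rows in mm/deg)
x,y,z,yw=map(float,sys.argv[1:5]);N=int(sys.argv[5])
s=get_state();p=np.array(s['position'])*1000;a=s['tcp_rot'][2]
t=np.array([x,y,z])*1000; da=(np.radians(yw)-a+np.pi)%(2*np.pi)-np.pi
print('from',p.round(1),np.degrees(a).round(2),'F',s['wrist_force'].round(1),'t',s['time'])
for i in range(N):
    d=(t-p)/(N-i); e=da/(N-i)
    r=[d[0]*np.cos(a)+d[1]*np.sin(a),d[0]*np.sin(a)-d[1]*np.cos(a),-d[2],-np.degrees(e)]
    r=[round(v) if N>2 else round(v,1) for v in r]; print(r)
    w=-np.radians(r[3])
    p=p+[r[0]*np.cos(a)+r[1]*np.sin(a),r[0]*np.sin(a)-r[1]*np.cos(a),-r[2]]; a+=w; da-=w
print('end',p.round(1),np.degrees(a).round(2))
E
python3 plan.py .594 .112 .15 108.1 20
```

```text
from [ 148.5 -477.1  230.9] 17.29 F [-0.6  0.5 -0.5] t 0.1
[30, -22, 4, -5]
[32, -19, 4, -5]
[33, -16, 4, -4]
[34, -14, 4, -5]
[35, -10, 4, -4]
[36, -8, 4, -5]
[37, -5, 4, -4]
[37, -2, 4, -5]
[37, 1, 4, -4]
[37, 3, 4, -5]
[36, 7, 4, -4]
[36, 9, 4, -5]
[35, 12, 4, -4]
[34, 15, 4, -5]
[32, 18, 4, -4]
[31, 20, 4, -5]
[29, 22, 4, -4]
[28, 24, 4, -5]
[25, 27, 4, -4]
[24, 29, 5, -5]
end [594.3 112.1 149.9] 108.29
```

>>> play_rows([
  {"dx":30,"dy":-22,"dz":4,"yaw":-5},
  {"dx":32,"dy":-19,"dz":4,"yaw":-5},
  {"dx":33,"dy":-16,"dz":4,"yaw":-4},
  {"dx":34,"dy":-14,"dz":4,"yaw":-5},
  {"dx":35,"dy":-10,"dz":4,"yaw":-4},
], hand=0)

```text
time: 0.52
position: [0.2596, -0.3283, 0.2109]
tcp_rot: [-3.141, -0.0, 0.707]
wrist_force: [1.4, 0.3, -0.2]
grip_width: 0.0256
finger_force: 0.0
```

>>> play_rows([
  {"dx":36,"dy":-8,"dz":4,"yaw":-5},
  {"dx":37,"dy":-5,"dz":4,"yaw":-4},
  {"dx":37,"dy":-2,"dz":4,"yaw":-5},
  {"dx":37,"dy":1,"dz":4,"yaw":-4},
  {"dx":37,"dy":3,"dz":4,"yaw":-5},
])

```text
time: 0.93
position: [0.3716, -0.1804, 0.1911]
tcp_rot: [-3.142, 0.0, 1.108]
wrist_force: [0.9, -1.0, -0.2]
grip_width: 0.0
finger_force: 0.0
```

>>> play_rows([
  {"dx":36,"dy":7,"dz":4,"yaw":-4},
  {"dx":36,"dy":9,"dz":4,"yaw":-5},
  {"dx":35,"dy":12,"dz":4,"yaw":-4},
  {"dx":34,"dy":15,"dz":4,"yaw":-5},
  {"dx":32,"dy":18,"dz":4,"yaw":-4},
])

```text
time: 1.35
position: [0.4836, -0.0333, 0.1709]
tcp_rot: [-3.141, 0.0, 1.494]
wrist_force: [1.1, -0.6, -0.2]
grip_width: 0.0002
finger_force: 0.0
```

>>> play_rows([
  {"dx":31,"dy":20,"dz":4,"yaw":-5},
  {"dx":29,"dy":22,"dz":4,"yaw":-4},
  {"dx":28,"dy":24,"dz":4,"yaw":-5},
  {"dx":25,"dy":27,"dz":4,"yaw":-4},
  {"dx":24,"dy":29,"dz":5,"yaw":-5},
])

```text
time: 1.77
position: [0.5951, 0.1135, 0.1498]
tcp_rot: [-3.141, 0.0, 1.893]
wrist_force: [0.7, -0.3, 0.3]
grip_width: 0.0002
finger_force: 0.0
```

>>> play_rows([
  {"dx":0},
  {"dx":0},
])

```text
$.moves[0]: bad value
```

>>> play_rows([
  {"dx":0,"dy":0,"dz":20,"yaw":0},
  {"dx":0,"dy":0,"dz":15,"yaw":0},
  {"dx":0,"dy":0,"dz":8,"yaw":0},
  {"dx":0,"dy":0,"dz":5,"yaw":0},
  {"dx":0,"dy":0,"dz":5,"yaw":0},
])

```text
time: 2.18
position: [0.5944, 0.1116, 0.0973]
tcp_rot: [3.142, 0.0, 1.89]
wrist_force: [0.2, 0.2, 2.3]
grip_width: 0.0001
finger_force: 0.7
```

>>> play_rows([
  {"dx":0,"dy":0,"dz":5,"yaw":0},
  {"dx":0,"dy":0,"dz":5,"yaw":0},
  {"dx":0,"dy":0,"dz":5,"yaw":0},
  {"dx":0,"dy":0,"dz":5,"yaw":0},
  {"dx":0,"dy":0,"dz":5,"yaw":0},
])

```text
time: 2.6
position: [0.5947, 0.1117, 0.0722]
tcp_rot: [3.141, 0.0, 1.89]
wrist_force: [0.3, -1.2, 2.1]
grip_width: 0.0001
finger_force: 0.8
```

>>> play_rows([
  {"dx":0,"dy":0,"dz":4,"yaw":0},
  {"dx":0,"dy":0,"dz":4,"yaw":0},
  {"dx":0,"dy":0,"dz":4,"yaw":0},
  {"dx":0,"dy":0,"dz":4,"yaw":0},
  {"dx":0,"dy":0,"dz":2,"yaw":0},
])

```text
time: 3.02
position: [0.5943, 0.1118, 0.0537]
tcp_rot: [-3.141, -0.0, 1.89]
wrist_force: [-0.3, -0.8, 1.8]
grip_width: -0.0003
finger_force: 0.9
```

>>> play_rows([
  {"dx":0,"dy":0,"dz":2,"yaw":0},
  {"dx":0,"dy":0,"dz":1,"yaw":0},
  {"dx":0,"dy":0,"dz":1,"yaw":0},
])

```text
time: 3.27
position: [0.5944, 0.1118, 0.0502]
tcp_rot: [-3.142, 0.0, 1.89]
wrist_force: [-0.0, -0.9, 2.2]
grip_width: -0.0001
finger_force: 0.9
```

>>> play_rows([
  {"dx":0,"dy":0,"dz":0.5,"yaw":0},
  {"dx":0,"dy":0,"dz":0.5,"yaw":0},
])

```text
time: 3.43
position: [0.5945, 0.1118, 0.0494]
tcp_rot: [3.141, 0.0, 1.89]
wrist_force: [0.2, -3.5, 3.7]
grip_width: 0.0004
finger_force: 2.1
```

>>> play_rows([
  {"dx":0,"dy":0,"dz":0.5,"yaw":0},
  {"dx":0,"dy":0,"dz":0.5,"yaw":0},
])

```text
time: 3.6
position: [0.5947, 0.1116, 0.0487]
tcp_rot: [3.141, 0.001, 1.89]
wrist_force: [-0.6, -5.8, 7.8]
grip_width: 0.0
finger_force: 4.1
```

>>> play_rows([
  {"dx":0,"dy":0,"dz":-10,"yaw":0},
  {"dx":0,"dy":0,"dz":-25,"yaw":0},
  {"dx":0,"dy":0,"dz":-25,"yaw":0},
], hand=85)

```text
time: 3.85
position: [0.5935, 0.1119, 0.1088]
tcp_rot: [-3.14, -0.001, 1.89]
wrist_force: [0.3, 0.2, 0.1]
grip_width: 0.036
finger_force: 0.0
```

>>> play_rows([
  {"dx":-40,"dy":0,"dz":-25,"yaw":0},
  {"dx":-40,"dy":0,"dz":0,"yaw":0},
  {"dx":-40,"dy":0,"dz":0,"yaw":0},
  {"dx":-40,"dy":0,"dz":0,"yaw":0},
])

```text
time: 4.18
position: [0.6438, -0.0369, 0.1317]
tcp_rot: [3.14, 0.0, 1.891]
wrist_force: [0.5, 0.5, -0.2]
grip_width: 0.0833
finger_force: 0.0
```

```bash
cat > look.py <<'E'
from fit import *
import sys
hx,hy,hd=map(float,sys.argv[1:4])
for n in('top','scene'):
    c=read_camera(n); cv2.imwrite(f'pics/{n}_{sys.argv[4]}.png',cv2.resize(c['color'][:,:,::-1],(768,576)))
    Q=cloud(c).reshape(-1,3); Q=Q[np.isfinite(Q).all(1)]
    q=Q[(np.hypot(Q[:,0]-hx,Q[:,1]-hy)<.2)&(Q[:,2]>.012)&(Q[:,2]<.13)]
    p=np.array([hx,hy,hd,0.])
    for it in range(8):
        d=np.array([np.cos(p[2])*np.cos(p[3]),np.sin(p[2])*np.cos(p[3]),np.sin(p[3])])
        v=q-np.array([p[0],p[1],.03]); t=v@d; rr=np.linalg.norm(v-t[:,None]*d,axis=1)
        N=q[(t>.045)&(t<.11)&(rr<.03 if it<4 else rr<.023)&(rr>.0165)]
        p,e=neck(N,p)
    print(n,'neck',p.round(4),e,len(N),'tmax',np.sort(t[rr<.022])[-5:].round(3))
    b,l=bumper(q,p[2],p[:2]); m=(abs(l)<.13)&(b<.03)&(b>-.13)
    print(' body x',np.percentile(b[m],[.5,99]).round(4),'y',np.percentile(l[m&(b<-.03)],[.5,99.5]).round(4),
      cv2.minAreaRect((q[m&(b<-.015)][:,:2]*1000).astype(np.float32)))
E
python3 look.py .5705 .1833 -1.253 1
```

```text
top neck [-5.6842e+00  1.8112e+01 -1.2352e+00  1.0000e-04] nan 0 tmax [19.107 19.107 19.108 19.108 19.108]
  return _methods._mean(a, axis=axis, dtype=dtype,
  ret = ret.dtype.type(ret / rcount)
Traceback (most recent call last):
  File "look.py", line 16, in <module>
    print(' body x',np.percentile(b[m],[.5,99]).round(4),'y',np.percentile(l[m&(b<-.03)],[.5,99.5]).round(4),
                    ~~~~~~~~~~~~~^^^^^^^^^^^^^^
IndexError: index -1 is out of bounds for axis 0 with size 0
```

Run:
```python
from h import *
a=[cv2.imread('pics/top_1.png')[100:400,200:600]]
c=read_camera('scene'); np.savez('s1.npz',W=cloud(c),c=c['color'])
b=cv2.resize(c['color'][:,:,::-1],(768,576))[150:450,250:650]
cv2.imwrite('pics/both1.png',np.hstack([a[0],b]))
```

```text
(no output)
```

View pics/both1.png

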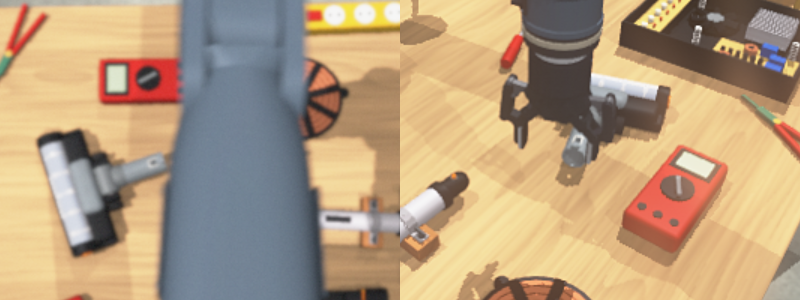

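The neck is now flat: in the left crop it runs from (95,175) to (168,158). With the neck flat, my fit is degenerate along the axis, so I'll fit lateral offset and heading only and take the along-axis position from the body.

```bash
cat > look.py <<'E'
from fit import *
import sys
hx,hy,hd=map(float,sys.argv[1:4]); zmax=float(sys.argv[5])
for n in('top','scene'):
    c=read_camera(n); cv2.imwrite(f'pics/{n}_{sys.argv[4]}.png',cv2.resize(c['color'][:,:,::-1],(768,576)))
    Q=cloud(c).reshape(-1,3); Q=Q[np.isfinite(Q).all(1)]
    q=Q[(np.hypot(Q[:,0]-hx,Q[:,1]-hy)<.2)&(Q[:,2]>.012)&(Q[:,2]<zmax)]
    o,h=0.,hd
    for it in range(8):
        t,l=bumper(q,h,np.array([hx,hy])-o*np.array([np.sin(h),-np.cos(h)])*1.0)
        m=(t>.045)&(t<.11)&(abs(l)<.022)&(q[:,2]>.03)
        N=q[m]
        def res(p):
            t,l=bumper(N,p[1],np.array([hx,hy])-p[0]*np.array([np.sin(p[1]),-np.cos(p[1])]))
            return np.hypot(l,N[:,2]-.03-p[2])-.0195
        r=least_squares(res,[o,h,0],loss='soft_l1',f_scale=.001);o,h=r.x[:2]
    c0=np.array([hx,hy])-o*np.array([np.sin(h),-np.cos(h)])
    t,l=bumper(q,h,c0)
    k=(abs(l)<.01)&(t>.05)
    print(n,'off',o.round(4),'head deg',np.degrees(h).round(2),'dz',r.x[2].round(4),np.std(r.fun).round(4),len(N),'hinge guess',c0.round(4),'mouth',np.percentile(t[k],[99.5]).round(3) if k.sum() else '')
    m=(abs(l)<.13)&(t<.03)&(t>-.13)
    if m.sum()>200: print(' body t',np.percentile(t[m],[.5,2]).round(4),'y',np.percentile(l[m&(t<-.03)],[.5,99.5]).round(4),
      cv2.minAreaRect((q[m&(t<-.015)][:,:2]*1000).astype(np.float32)))
E
python3 look.py .5705 .1833 -1.253 2 .058
```

```text
top off 0.0003 head deg -71.95 dz 0.002 0.0017 295 hinge guess [0.5708 0.1834] mouth [0.12]
 body t [-0.1075 -0.1056] y [-0.1245  0.1203] ((549.9921875, 241.71588134765625), (249.90985107421875, 93.75918579101562), 18.133371353149414)
scene off -0.0023 head deg -71.04 dz 0.0005 0.001 127 hinge guess [0.5684 0.1826] mouth [0.125]
 body t [-0.0901 -0.0835] y [-0.0139  0.1281] ((554.6640014648438, 235.6344757080078), (249.71861267089844, 79.31254577636719), 18.984189987182617)
```

```bash
python3 plan.py .5944 .1091 .110 108.1 5
```

```text
from [643.3 -36.5 130.6] 108.18 F [0.9 1.  0.3] t 4.3833
[31, 0, 4, 0]
[31, 0, 4, 0]
[31, 0, 4, 0]
[30, 0, 4, 0]
[31, -1, 5, 0]
end [594.3 109.5 109.6] 108.18
```

>>> play_rows([
  {"dx":31,"dy":0,"dz":4,"yaw":0},
  {"dx":31,"dy":0,"dz":4,"yaw":0},
  {"dx":31,"dy":0,"dz":4,"yaw":0},
  {"dx":30,"dy":0,"dz":4,"yaw":0},
  {"dx":31,"dy":0,"dz":4,"yaw":0},
], hand=85)

```text
time: 4.8
position: [0.5936, 0.1131, 0.1107]
tcp_rot: [3.141, -0.0, 1.891]
wrist_force: [1.9, -0.9, 0.7]
grip_width: 0.0852
finger_force: 0.0
```

>>> play_rows([
  {"dx":0,"dy":0,"dz":25,"yaw":0},
  {"dx":0,"dy":0,"dz":25,"yaw":0},
  {"dx":0,"dy":0,"dz":25,"yaw":0},
  {"dx":0,"dy":0,"dz":15,"yaw":0},
  {"dx":0,"dy":0,"dz":10,"yaw":0},
])

```text
time: 5.22
position: [0.5933, 0.1119, 0.0089]
tcp_rot: [-3.139, -0.001, 1.892]
wrist_force: [0.3, 0.9, -0.3]
grip_width: 0.0848
finger_force: 0.0
```

>>> play_rows([
  {"dx":0,"dy":0,"dz":0,"yaw":0},
  {"dx":0,"dy":0,"dz":0,"yaw":0},
  {"dx":0,"dy":0,"dz":0,"yaw":0},
  {"dx":0,"dy":0,"dz":0,"yaw":0},
  {"dx":0,"dy":0,"dz":0,"yaw":0},
], hand=20, newtons=30)

```text
time: 5.63
position: [0.5957, 0.1108, 0.0116]
tcp_rot: [3.14, 0.0, 1.89]
wrist_force: [0.5, 0.7, 4.7]
grip_width: 0.0386
finger_force: 37.0
```

>>> play_rows([
  {"dx":0,"dy":0,"dz":-1,"yaw":0},
  {"dx":0,"dy":0,"dz":0,"yaw":0},
  {"dx":0,"dy":0,"dz":0,"yaw":0},
], newtons=70)

```text
time: 5.88
position: [0.5953, 0.1107, 0.0118]
tcp_rot: [3.141, 0.0, 1.89]
wrist_force: [2.5, 0.4, 3.5]
grip_width: 0.038
finger_force: 73.1
```

```bash
python3 plan.py .5023 -.0024 .0115 86.1 12
```

```text
from [595.3 110.7  11.8] 108.28 F [2.5 0.4 3.5] t 5.8833
[-7, -10, 0, 2]
[-7, -10, 0, 2]
[-7, -10, 0, 2]
[-8, -10, 0, 2]
[-8, -9, 0, 2]
[-8, -9, 0, 2]
[-8, -9, 0, 2]
[-9, -8, 0, 2]
[-9, -8, 0, 2]
[-9, -8, 0, 1]
[-10, -8, 0, 2]
[-9, -7, 0, 1]
end [502.6  -1.9  11.8] 86.28
```

>>> play_rows([
  {"dx":-7,"dy":-10,"dz":0,"yaw":2},
  {"dx":-7,"dy":-10,"dz":0,"yaw":2},
  {"dx":-7,"dy":-10,"dz":0,"yaw":2},
  {"dx":-8,"dy":-10,"dz":0,"yaw":2},
])

```text
time: 6.22
position: [0.5641, 0.0723, 0.0117]
tcp_rot: [3.14, -0.001, 1.749]
wrist_force: [3.2, 3.3, 2.2]
grip_width: 0.0381
finger_force: 73.1
```

>>> play_rows([
  {"dx":-8,"dy":-9,"dz":0,"yaw":2},
  {"dx":-8,"dy":-9,"dz":0,"yaw":2},
  {"dx":-8,"dy":-9,"dz":0,"yaw":2},
  {"dx":-9,"dy":-8,"dz":0,"yaw":2},
])

```text
time: 6.55
position: [0.533, 0.0345, 0.0116]
tcp_rot: [3.141, -0.001, 1.608]
wrist_force: [1.9, 4.2, 3.7]
grip_width: 0.0381
finger_force: 73.2
```

>>> play_rows([
  {"dx":-9,"dy":-8,"dz":0,"yaw":2},
  {"dx":-9,"dy":-8,"dz":0,"yaw":1},
  {"dx":-10,"dy":-8,"dz":0,"yaw":2},
  {"dx":-9,"dy":-7,"dz":0,"yaw":1},
])

```text
time: 6.88
position: [0.5018, -0.0026, 0.0116]
tcp_rot: [3.141, -0.0, 1.503]
wrist_force: [3.1, 3.9, 3.0]
grip_width: 0.0378
finger_force: 73.2
```

Run:
```python
from h import *
s=get_state(); print(s['position'],np.degrees(s['tcp_rot']),s['wrist_force'],s['wrist_torque'],s['grip_width'])
c=read_camera('scene'); np.savez('s3.npz',W=cloud(c),c=c['color'])
d=read_camera('top'); np.savez('t3.npz',W=cloud(d),c=d['color'])
cv2.imwrite('pics/both3.png',np.hstack([cv2.resize(d['color'][:,:,::-1],(768,576))[150:450,200:600],cv2.resize(c['color'][:,:,::-1],(768,576))[150:450,200:600]]))
```

```text
[ 0.50183516 -0.00263443  0.01160161] [ 1.79962825e+02 -2.52859530e-02  8.61323588e+01] [3.05040385 3.93915034 2.98100629] [ 0.90439931 -0.62912403 -0.2060891 ] 0.03783407984289302
```

View pics/both3.png

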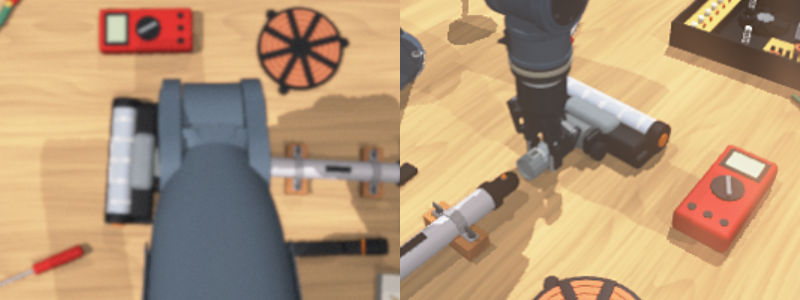

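The head followed the grip. In the scene crop on the right, the mouth at about (530,165) faces the stub tip at about (508,180). Next I measure their relative alignment from that same view.

Run:
```python
from fit import *
Q=np.load('s3.npz')['W'].reshape(-1,3);Q=Q[np.isfinite(Q).all(1)]
print('wand',wand(Q))
# neck near mouth
q=Q[(abs(Q[:,0]-.5)<.03)&(Q[:,1]>-.075)&(Q[:,1]<0)&(Q[:,2]>.012)&(Q[:,2]<.06)]
for y in np.arange(-.072,-.01,.004):
    k=q[abs(q[:,1]-y)<.002]
    if len(k): print(round(y,3),len(k),k[:,0].min().round(4),k[:,0].max().round(4),k[:,2].max().round(4),k[k[:,2]>k[:,2].max()-.003][:,0].mean().round(4))
N=q[(q[:,1]>-.037)&(q[:,1]<-.016)&(q[:,2]>.033)]
for zfree in (0,1):
  def res(p): return np.hypot((N[:,0]-p[0]-.0685*(N[:,1]+.03)),N[:,2]-.0315-zfree*p[1])-.0195
  r=least_squares(res,[.5,0],loss='soft_l1',f_scale=.001);print('neck x at y=-.03',r.x,np.std(r.fun),len(N),'wand axis extrap',.4973+.0661*.04, .4976+.0685*.04)
T=np.load('t3.npz')['W'].reshape(-1,3);T=T[np.isfinite(T).all(1)]
b=T[(T[:,1]>.06)&(T[:,1]<.22)&(abs(T[:,0]-.51)<.16)&(T[:,2]>.015)&(T[:,2]<.058)&(T[:,0]>.375)]
print(cv2.minAreaRect((b[:,:2]*1000).astype(np.float32)),b.min(0),b.max(0))
f=b[(b[:,2]>.02)]
# front edge line: max y per x bin
xs=np.arange(.41,.61,.01);ys=[np.percentile(f[abs(f[:,0]-x)<.005][:,1],98) for x in xs];print(np.degrees(np.arctan(np.polyfit(xs,ys,1)[0])))
```

```text
wand (array([0.49781404, 0.06901003, 0.03132766]), np.float64(0.0014421208005176043), 824)
-0.072 2 0.4966 0.4998 0.0405 0.4982
-0.052 16 0.4875 0.5179 0.0476 0.5037
-0.048 53 0.4793 0.5186 0.0555 0.5024
-0.044 43 0.481 0.52 0.0527 0.4958
-0.04 38 0.4811 0.5188 0.0515 0.4999
-0.036 36 0.4799 0.5206 0.051 0.5009
-0.032 37 0.4816 0.5215 0.0506 0.5053
-0.028 20 0.4821 0.5199 0.0512 0.4999
-0.024 22 0.4868 0.5214 0.0504 0.5027
-0.02 43 0.4894 0.5286 0.0585 0.5271
-0.016 57 0.4737 0.53 0.0595 0.4778
-0.012 41 0.47 0.5288 0.0593 0.4806
neck x at y=-.03 [0.50031519 0.        ] 0.004304410022144905 129 wand axis extrap 0.499944 0.50034
neck x at y=-.03 [ 0.50085089 -0.00121299] 0.004231017116201307 129 wand axis extrap 0.499944 0.50034
((509.4681701660156, 128.44781494140625), (104.85125732421875, 252.60733032226562), 86.09233093261719) [0.38528368 0.07874507 0.01693985] [0.63683779 0.18785145 0.05797578]
-3.6489488909004013
```

>>> play_rows([
  {"dx":-6,"dy":0,"dz":0,"yaw":0},
  {"dx":-6,"dy":0,"dz":0,"yaw":0},
  {"dx":-6,"dy":0,"dz":0,"yaw":0},
])

```text
time: 7.23
position: [0.5009, -0.0199, 0.0114]
tcp_rot: [-3.141, -0.001, 1.507]
wrist_force: [0.4, 6.0, 4.4]
grip_width: 0.0378
finger_force: 73.3
```

>>> play_rows([
  {"dx":-3,"dy":0,"dz":0,"yaw":0},
  {"dx":-3,"dy":0,"dz":0,"yaw":0},
  {"dx":-3,"dy":0,"dz":0,"yaw":0},
])

```text
time: 7.48
position: [0.5004, -0.0288, 0.0114]
tcp_rot: [-3.141, -0.001, 1.507]
wrist_force: [0.2, 6.1, 3.4]
grip_width: 0.0381
finger_force: 73.3
```

>>> play_rows([
  {"dx":-3,"dy":0,"dz":0,"yaw":0},
  {"dx":-3,"dy":0,"dz":0,"yaw":0},
])

```text
time: 7.65
position: [0.5001, -0.0348, 0.0114]
tcp_rot: [-3.141, -0.001, 1.507]
wrist_force: [0.3, 5.5, 4.6]
grip_width: 0.038
finger_force: 73.3
```

>>> play_rows([
  {"dx":-3,"dy":0,"dz":0,"yaw":0},
  {"dx":-3,"dy":0,"dz":0,"yaw":0},
])

```text
time: 7.82
position: [0.4997, -0.0407, 0.0114]
tcp_rot: [-3.141, -0.001, 1.507]
wrist_force: [0.5, 5.5, 4.9]
grip_width: 0.038
finger_force: 73.3
```

>>> play_rows([
  {"dx":-2,"dy":0,"dz":0,"yaw":0},
  {"dx":-2,"dy":0,"dz":0,"yaw":0},
])

```text
time: 7.98
position: [0.4994, -0.0447, 0.0113]
tcp_rot: [-3.141, -0.001, 1.507]
wrist_force: [1.0, 6.9, 5.2]
grip_width: 0.0379
finger_force: 73.4
```

>>> play_rows([
  {"dx":-2,"dy":0,"dz":0,"yaw":0},
  {"dx":-2,"dy":0,"dz":0,"yaw":0},
])

```text
time: 8.15
position: [0.4993, -0.0484, 0.0115]
tcp_rot: [3.142, -0.001, 1.507]
wrist_force: [0.5, 8.6, 7.2]
grip_width: 0.0381
finger_force: 73.7
```

>>> play_rows([
  {"dx":-2,"dy":0,"dz":0,"yaw":0},
  {"dx":-2,"dy":0,"dz":0,"yaw":0},
])

```text
time: 8.32
position: [0.4992, -0.0523, 0.0116]
tcp_rot: [3.141, -0.002, 1.507]
wrist_force: [1.5, 9.5, 8.0]
grip_width: 0.0378
finger_force: 73.8
```

>>> play_rows([
  {"dx":-2,"dy":0,"dz":0,"yaw":0},
  {"dx":-2,"dy":0,"dz":0,"yaw":0},
])

```text
time: 8.48
position: [0.4989, -0.0563, 0.0116]
tcp_rot: [3.141, -0.001, 1.507]
wrist_force: [0.8, 8.2, 8.7]
grip_width: 0.0381
finger_force: 73.8
```

>>> play_rows([
  {"dx":-2,"dy":0,"dz":0,"yaw":0},
  {"dx":-2,"dy":0,"dz":0,"yaw":0},
])

```text
time: 8.65
position: [0.4987, -0.0606, 0.0116]
tcp_rot: [3.141, -0.001, 1.507]
wrist_force: [0.3, 6.6, 8.4]
grip_width: 0.0379
finger_force: 73.8
```

>>> play_rows([
  {"dx":-2,"dy":0,"dz":0,"yaw":0},
  {"dx":-2,"dy":0,"dz":0,"yaw":0},
])

```text
time: 8.82
position: [0.4982, -0.0647, 0.0114]
tcp_rot: [-3.142, -0.0, 1.507]
wrist_force: [0.7, 5.3, 4.2]
grip_width: 0.038
finger_force: 73.3
```

>>> play_rows([
  {"dx":-2,"dy":0,"dz":0,"yaw":0},
  {"dx":-1,"dy":0,"dz":0,"yaw":0},
])

```text
time: 8.98
position: [0.4979, -0.0678, 0.0113]
tcp_rot: [-3.141, -0.001, 1.507]
wrist_force: [0.4, 5.4, 4.4]
grip_width: 0.038
finger_force: 73.3
```

>>> play_rows([
  {"dx":-1,"dy":0,"dz":0,"yaw":0},
  {"dx":-1,"dy":0,"dz":0,"yaw":0},
])

```text
time: 9.15
position: [0.4978, -0.0691, 0.0113]
tcp_rot: [-3.141, -0.002, 1.507]
wrist_force: [0.9, 17.2, 4.8]
grip_width: 0.0377
finger_force: 73.3
```

Run:
```python
from h import *
c=read_camera('scene'); W=cloud(c); np.savez('s4.npz',W=W,c=c['color'])
im=c['color'][:,:,::-1]
E=c['extrinsics'];f=192/np.tan(np.radians(c['fov_y'])/2)
p=E[:3,:3]@np.array([.4955,-.095,.05])+E[:3,3];u,v=int(f*p[0]/p[2]+c['cx']),int(f*p[1]/p[2]+c['cy']);print(u,v)
cv2.imwrite('pics/s4.png',cv2.resize(im[v-45:v+45,u-60:u+60],(800,600),interpolation=cv2.INTER_CUBIC))
```

```text
200 217
```

View pics/s4.png

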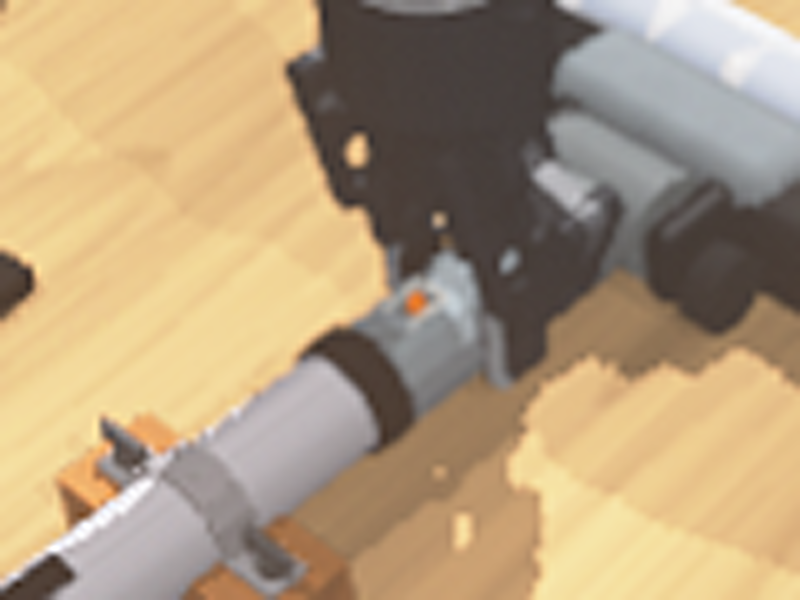

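The orange button stands in the neck's hole at (415,300), and the mouth sits against the collar. I'll ease the load, open the gripper and lift away.

>>> play_rows([
  {"dx":1,"dy":0,"dz":0,"yaw":0},
  {"dx":0,"dy":0,"dz":0,"yaw":0},
])

```text
time: 9.37
position: [0.4978, -0.0689, 0.0114]
tcp_rot: [-3.141, 0.0, 1.506]
wrist_force: [-0.7, 1.4, 5.3]
grip_width: 0.0382
finger_force: 73.6
```

>>> play_rows([
  {"dx":0,"dy":0,"dz":0,"yaw":0},
  {"dx":0,"dy":0,"dz":0,"yaw":0},
  {"dx":0,"dy":0,"dz":0,"yaw":0},
  {"dx":0,"dy":0,"dz":0,"yaw":0},
  {"dx":0,"dy":0,"dz":0,"yaw":0},
], hand=80)

```text
time: 9.78
position: [0.4977, -0.069, 0.0113]
tcp_rot: [-3.141, 0.0, 1.506]
wrist_force: [0.3, 0.2, 1.0]
grip_width: 0.08
finger_force: 0.0
```

>>> play_rows([
  {"dx":0,"dy":0,"dz":-15,"yaw":0},
  {"dx":0,"dy":0,"dz":-30,"yaw":0},
  {"dx":0,"dy":0,"dz":-40,"yaw":0},
  {"dx":0,"dy":0,"dz":-40,"yaw":0},
  {"dx":0,"dy":0,"dz":-40,"yaw":0},
])

```text
time: 10.2
position: [0.4972, -0.0689, 0.1782]
tcp_rot: [-3.141, 0.0, 1.506]
wrist_force: [2.2, -0.4, 0.1]
grip_width: 0.08
finger_force: 0.0
```

>>> play_rows([
  {"dx":-10,"dy":-35,"dz":0,"yaw":0},
  {"dx":-10,"dy":-35,"dz":0,"yaw":0},
  {"dx":-10,"dy":-35,"dz":0,"yaw":0},
  {"dx":-10,"dy":-35,"dz":0,"yaw":0},
  {"dx":0,"dy":0,"dz":0,"yaw":0},
])

```text
time: 10.62
position: [0.3504, -0.1001, 0.1762]
tcp_rot: [-3.139, 0.0, 1.505]
wrist_force: [1.7, -0.4, 0.5]
grip_width: 0.0798
finger_force: 0.0
```

Run:
```python
from fit import *
print(get_state()['position'])
c=read_camera('scene'); W=cloud(c); im=c['color'][:,:,::-1]
cv2.imwrite('pics/s5.png',np.hstack([cv2.resize(im[170:260,140:260],(400,300),interpolation=cv2.INTER_CUBIC),cv2.resize(im,(400,300))]))
d=read_camera('top');V=cloud(d)
hsv=cv2.cvtColor(c['color'],cv2.COLOR_RGB2HSV); m=(hsv[...,1]>170)&(hsv[...,0]<15)&(abs(W[...,0]-.4955)<.02)&(abs(W[...,1]+.095)<.02)
print('button px',m.sum(),np.nanmean(W[m],0),W[m][:,2].max() if m.any() else '')
k=(abs(W[...,0]-.495)<.01)&(W[...,2]>.035)&(W[...,2]<.07)
for y in np.arange(-.13,-.03,.005):
    s=W[k&(abs(W[...,1]-y)<.0025)]; t=V[(abs(V[...,0]-.495)<.01)&(abs(V[...,1]-y)<.0025)&(V[...,2]<.08)]
    print(round(y,3),s[:,2].max().round(4) if len(s) else '',np.nanmax(t[:,2]).round(4) if len(t) else '')
for n in ('top0','scene0'):
    A=np.load(n+'.npz')['W']; B=V if n=='top0' else W
    for nm,(x,y,r) in dict(mm=(.768,.102,.12),coil=(.734,-.209,.12),crev=(.337,-.25,.12),scr=(.32,.26,.1)).items():
        g=lambda M:(lambda q:q.mean(0).round(4))(M[(np.hypot(M[...,0]-x,M[...,1]-y)<r)&(M[...,2]>.008)&(M[...,2]<.06)])
        print(n,nm,g(A),g(B))
```

```text
[ 0.35036713 -0.10008357  0.1762145 ]
button px 2 [ 0.49774746 -0.09328415  0.05243222] 0.05374620978026927
-0.13 0.0541 0.0557
-0.125 0.0567 0.0552
-0.12 0.0535 0.0552
-0.115 0.0563 0.0539
-0.11 0.0562 0.0594
-0.105 0.0534 0.0526
-0.1 0.0532 0.0555
-0.095 0.0537 0.0538
-0.09 0.0526 0.0562
-0.085 0.052 0.0527
-0.08 0.0504 0.0528
-0.075 0.051 0.0544
-0.07 0.0514 0.0517
-0.065 0.0501 0.0533
-0.06 0.0511 0.0544
-0.055 0.0512 0.0528
-0.05 0.0512 0.054
-0.045 0.0526 0.0554
-0.04 0.0512 0.0534
-0.035 0.0518 0.0533
top0 mm [0.7693 0.1028 0.0383] [0.7695 0.1028 0.0385]
top0 coil [ 0.7368 -0.209   0.0144] [ 0.7365 -0.2088  0.0144]
top0 crev [ 0.3331 -0.255   0.0213] [ 0.4334 -0.3165  0.0206]
top0 scr [0.3205 0.2809 0.0224] [0.3204 0.2806 0.0222]
scene0 mm [0.7794 0.0817 0.0368] [0.7794 0.0818 0.0367]
scene0 coil [ 0.7434 -0.2175  0.0139] [ 0.7433 -0.2176  0.0139]
scene0 crev [ 0.3391 -0.2704  0.0205] [ 0.3395 -0.2703  0.0204]
scene0 scr [0.327  0.269  0.0202] [0.327  0.269  0.0203]
```

View pics/s5.png

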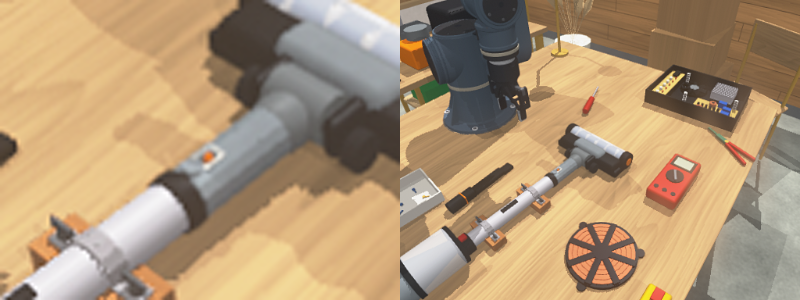

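The left crop shows the neck against the collar, with the button standing up in its hole at (208,156) and its top about 52 mm high, so it is fully out. The head lies flat and the other objects haven't moved.

```bash
python3 -c "
from bench import sign_off; print(sign_off())"
```

```text
the job is handed in; nothing more can be done
None
```

The floor head is back on the wand, with the neck flat and fully home and the orange button up through its hole; the head was released flat on the bench, nothing around it moved, and the job is handed in.

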